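# Swap the charged battery pack from its cradle into the cassette reader

### The job

The battery pack in the grey charging cradle is charged and the cassette reader needs it. Pinch the pack's two blue sprung tabs together to free it, lift it out without tugging on the latches, and seat it in the empty battery bay on top of the reader, easing it in gently without forcing it, until it is fully home and both tabs have sprung out and latched. Leave everything else on the bench where it is.

Things in the scene. Friction and masses are not known exactly. Their poses are not given: they have to be found in the camera images.
- pack: Grey loose battery pack, 0.15-0.25 kg. Origin: centre of its underside; z up, y from tab to tab. Body x -30..30, y -20..20 mm, to z 40, foot bevelled 3 mm; above it a fin, 54x17 mm, to z 75 between the two tabs. A key rib 8 mm wide juts 3 mm from the -x end: it enters a well only with its x along the x of cradle or reader.
- pads (a point): Point on the pack's axis, 60 mm above its underside, midway between the finger pads of the two blue tabs; axes as the pack's. Pads: 24 mm wide (x), from 14 mm below to 10 mm above this point; 54 mm over their outsides at the lower, 64 mm at the upper edge when free, 34 to 36 mm and upright when both stand on their stops. Then the pack can be carried by them. Squeezing takes 2 to 5 N a side.
- tab_left (a joint): Sprung tab on the pack's +y side, hinged near its foot (12 mm from the axis, 4 mm up): 0 = sprung out, 0.22 rad = squeezed in to its stop. A barb on it, upper face 28 mm above the pack's underside, hooks under a lip of the well and clears it when the tab is in by 0.17 rad or more.
- tab_right (a joint): The like tab on the pack's -y side: 0 = sprung out, 0.22 rad = squeezed in to its stop. Both must be in at once to free the pack. As fingers close they may press the pack down in its well: give way upwards.
- charger: Mid-grey charging cradle, fixed, 126x96 mm, 52 mm high, holding the pack at the start. Origin: on the worktop under the middle of its well; x points away from its sloped front with green lamps. Latched, the pack's underside is 16.3 mm up; sprung contacts push it up with 5 N and lift it 5 mm once free. Fingertips must stay above 52 mm.
- reader: Off-white cassette reader, fixed, 177x172 mm, flat top at 52 mm, sloped front (-x) with display and three round keys. Origin: on the worktop under the nominal middle of its empty battery bay; x from front to back. The bay is a dark grey well in the flat top, the same as the cradle's.
- bay_mouth (a point): Nominal middle of the bay's mouth, 62 mm above the worktop, at the upper edge of a 4 mm, 45-degree flare (70x50 mm, narrowing to 62x42 mm: 1 mm play round the pack; key slot at -x). The well is an insert clamped in an oversize opening: up to 3 mm off nominal in x and in y, 0 to 6 mm high. That offset is not measured; find it by feel.
- bay_floor (a point): Nominal middle of the bay's rubber-padded floor, 22 mm above the worktop (offset as mouth). Gold contacts stand 10 mm proud of it and resist with 3 to 6 N. Let go while pressed to the floor, the pack rises 4.3 mm and hangs latched under the lips, tabs out. Let go more than 2 mm above the floor, its barbs miss the lips and it pops up unlatched; pressing on its top with 10 to 20 N then snaps it in.
- timer: Bystander: white mechanical bench timer with a red knob, 62x62x46 mm. Origin: centre of its underside.
- tape: Bystander: beige roll of tape lying flat, 66 mm across, 19 mm high. Origin: centre of its underside.
- red_dropper: Bystander: dropper bottle with a red cap, 22 mm across, 62 mm high. Origin: centre of its underside.
- blue_dropper: Bystander: dropper bottle with a blue cap, 22 mm across, 62 mm high. Origin: centre of its underside.
- bottle: Bystander: reagent bottle with a black cap, 48 mm across, 132 mm high. Origin: centre of its underside.
- pen: Bystander: blue marker pen lying on the left, 13x126x15 mm. Origin: centre of its underside.
Mind the look-alikes: they are no part of the job. What is shaped like the pack but orange is not meant.

How it is judged:
By the outcome, as a careful person would: the job done as asked, in the order asked, and still so for the second after the job is handed in, with the robot touching nothing.
It also fails if it takes over 51 s, if anything falls off the work surface, if the arm or the gripper's body presses on something with over 40 N, if the wrist force passes 120 N, or if a joint passes its speed limit or range.

### The arm

A 6-joint arm with a two-finger parallel gripper is mounted at the origin on a cart in front of the work surface, level with it; the furniture and walls round the work are solid. World frame = base frame: x ahead of the robot, y to its left, z up, the work surface at z = 0. Lengths are in mm, angles in rad, forces in N, time in s.
With the tool pointing down it reaches from about 275 to 750 mm from the base axis. Payload 10.2 kg.
Tool frame: the origin (TCP) lies midway between the tips of the shut fingers; the grasp point (between the pads) lies 19 mm behind it (ctrl.grasp_offset is the distance from the TCP to the grasp point, in mm); z points along the fingers, y is the line along which they close (so a half turn about z gives the same grasp; the last joint's range is limited). The gripper opens to 85 mm and grips with 20 to 120 N. Pads are 22 mm wide; open, the fingers measure 114 mm over their backs; the gripper's body (76 mm by 85 mm) begins 54 mm behind the grasp point. The pads swing forward as they close: fully open they stand 13 mm farther back than shut.
Start: joints at [0.884, 0.313, 1.498, -0, 1.331, -0.223], TCP at [234.872, 469.539, 231.294] pointing down, gripper open.
Joint ranges: [-2.94, 2.94], [-0.97, 2.17], [0.19, 2.56], [-1.23, 4.37], [0.02, 3.11], [-2.88, 2.88]. Speed limits (rad/s): [2.39, 2.39, 3.01, 3.14, 3.14, 3.14].

### API

Orientations are given as a unit quaternion [w, x, y, z].
In Python, from rig import ctrl, viewer, models gives the robot as it stands. The module is installed in compiled form; this text tells all that it offers.
- The arm moves only by the shell command python3 -m pendant 'ROWS' [OPENING] [FORCE]. ROWS is text: rows parted by semicolons, each of 4 numbers parted by spaces: the shift along the tool's x, y, z in m, then the turn about the tool's z in rad. In form: x y z yaw; .... A call has 1 to 10 rows; each row shifts and turns the commanded pose from where the row before left it, along the tool's axes as they then stand; what a row does not reach is not made up. A row lasts 1/8 s, in which the tool goes at most 62.5 mm and 10.7 degrees, less where a joint would pass 70% of its speed; a pose out of reach is approached as far as the arm can. A call is refused whole if a number of a shift passes 0.0625 or a number of a turn 0.188, either way. A call with a gripper value outside its range is refused whole. OPENING is the opening, from 0 (shut) to 1 (fully open), set as the call begins (- or left out, the last holds). The fingers move at their own pace and stop on an object; FORCE is the grip in N (left out, the last holds). Time passes only in rows, so rows that do not move let the fingers close. It gives the time, the measured TCP pose, the force, the opening and the grip force at its end, in the units of the state.
- ctrl.sense(): the state, without advancing time (a new reading comes with each control period).
- viewer.capture(name): name is "scene" or "top" or "wrist"; returns a dict with "color" (400x640x3 uint8, red, green, blue), "vertical_fov" (degrees; the focal length in pixels is half the picture's height over the tangent of half this angle, whatever the lens; pixels are square), "cx", "cy" (the principal point, pixels), "pose" (4x4, takes a point from camera to world coordinates). Camera axes: x right, y down, z forward; pixel columns grow to the right and rows downward; lengths in mm; the calibration is good to about 2 mm. A picture is of the moment at which its call begins. There is no depth.
- ctrl.finish_job(): hands the job in; it is judged then, once.
Trained networks look in the newest picture that a camera, given by its name, has taken for a name from the list of things; names that differ only in an ending like _2 or _b are one class to them, and where a whole thing is asked for, a point or a joint stands for the part that bears it (a point fixed in the world has none). Each returns a list of dicts, best first, with "p" (0 to 1); they miss things now and then, are a little off and sometimes report something else, mostly with a low value. They report only what shows in the picture. A call takes as long as a camera call. They do not tell look-alikes from the thing itself.
- models.boxes_of(camera, query): "at" ([x, y, z] in mm, in world coordinates, good to about 4 mm: the middle of the surface that is visible of it).
The state is a dict: "time_s": time; "joints": joint angles; "dq": joint speeds; "tau": joint torques, N m; "eef_pos": TCP position; "ee_rot": TCP orientation; "force": force on the tool from outside, world axes, zero at the start; "wrist_torque": the same for the moment, N m; "grip_width": opening from 0.0 (shut) to 1.0 (fully open); "grip_force": force on a finger pad.
Only numpy, scipy, OpenCV 4.12 (cv2) and the standard library are available. Lean on these libraries where they do the work, as an engineer would, in place of code of your own. Each camera call takes 0.05 s, during which the arm holds its last target. There are 200 camera calls.

## Working session

There is one attempt and no reset: what is moved stays moved. The work goes in short steps, Python scripts to look and compute and a shell command to move; the robot and the scene stay as the last step left them, time stands still between calls to the robot, and variables do not carry over. Pictures are saved under pics/ and viewed, at most 10 in all, crops included, and the job is handed in when it is done.

```bash
mkdir -p pics
cat > h.py <<'E'
import numpy as np, cv2
from rig import ctrl, viewer, models
def snap(cam,name,crop=None,scale=1):
    d=viewer.capture(cam); im=d["color"][:,:,::-1]
    if crop: a,b,c,e=crop; im=im[b:e,a:c]
    if scale!=1: im=cv2.resize(im,None,fx=scale,fy=scale,interpolation=cv2.INTER_CUBIC)
    cv2.imwrite(f"pics/{name}.png",im); return d
def ray(d,u,v,z):
    f=200/np.tan(np.radians(d["vertical_fov"])/2); P=np.array(d["pose"])
    r=P[:3,:3]@np.array([(u-d["cx"])/f,(v-d["cy"])/f,1]); o=P[:3,3]
    return o+r*(z-o[2])/r[2]
def proj(d,p):
    f=200/np.tan(np.radians(d["vertical_fov"])/2); P=np.array(d["pose"])
    q=P[:3,:3].T@(np.array(p)-P[:3,3]); return d["cx"]+f*q[0]/q[2], d["cy"]+f*q[1]/q[2]
E
python3 - <<'E'
from h import *
d=snap("top","top1"); np.set_printoptions(precision=3,suppress=True)
print(d["pose"],d["vertical_fov"],d["cx"],d["cy"])
for q in ["pack","charger","reader"]:
    for r in models.boxes_of("top",q): print(q,r,proj(d,r["at"]))
s=ctrl.sense(); print(s)
E
```

```text
[[  -0.009   -0.987    0.158  274.179]
 [  -1.       0.013    0.023  -54.46 ]
 [  -0.025   -0.158   -0.987 1520.571]
 [   0.       0.       0.       1.   ]] 45.382071228464206 320.8121605703741 204.50091861128578
pack {'at': [551.5, 153.6, 71.3], 'p': 0.71} (np.float64(264.396546157865), np.float64(190.92148065658722))
pack {'at': [389.9, 83.5, 48.3], 'p': 0.51} (np.float64(287.6146214826989), np.float64(243.5136117330893))
charger {'at': [562.1, -163.2, 54.4], 'p': 0.74} (np.float64(366.55876665778385), np.float64(187.20601331398015))
charger {'at': [529.0, 144.5, 49.9], 'p': 0.58} (np.float64(268.19341669444793), np.float64(199.22238690094593))
reader {'at': [561.6, -167.1, 50.7], 'p': 0.59} (np.float64(367.73136076168726), np.float64(187.57556566843732))
reader {'at': [528.4, 142.0, 49.5], 'p': 0.43} (np.float64(269.00542522359893), np.float64(199.4224170409292))
{'time_s': 0.2, 'joints': array([ 0.884,  0.313,  1.498,  0.   ,  1.331, -0.223]), 'dq': array([ 0.001, -0.002, -0.001,  0.001,  0.001,  0.001]), 'tau': array([  0.001, -41.202, -25.961,  -0.   ,   0.003,  -0.   ]), 'eef_pos': array([234.785, 469.408, 230.963]), 'ee_rot': array([-0.   ,  0.23 ,  0.973, -0.   ]), 'force': array([-0.364, -0.283,  0.29 ]), 'wrist_torque': array([-0.085,  0.011,  0.006]), 'grip_force': 0.0, 'grip_width': 0.9963806607426896}
```

View pics/top1.png

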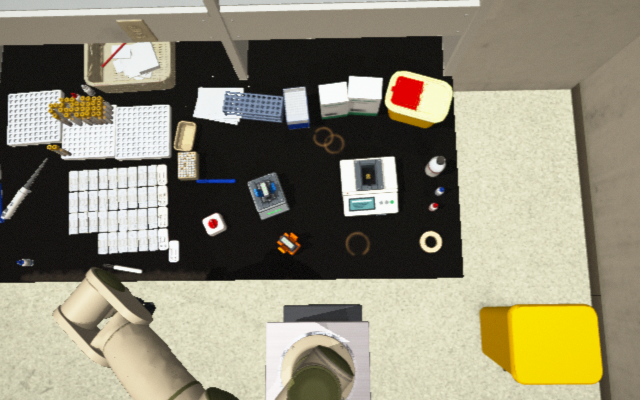

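Candidates: the grey pack with blue tabs in the grey cradle at (266,190) and an orange pack-shaped thing at (289,243). The grey one fits; the reader is at (369,186). I'll confirm this in an enlarged crop.

Run:
```python
from h import *
d=viewer.capture("top"); im=d["color"][:,:,::-1]
a=im[150:260,240:310]; b=im[145:255,330:400]
cv2.imwrite("pics/c1.png",cv2.resize(np.hstack([a,b]),None,fx=5.4,fy=5.4,interpolation=cv2.INTER_CUBIC))
```

```text
(no output)
```

View pics/c1.png

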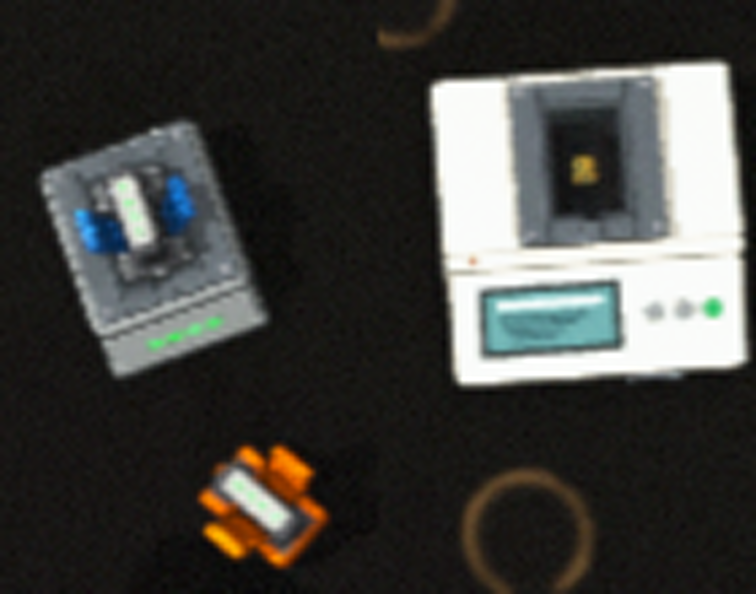

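The crop shows the grey pack with blue tabs seated in the cradle (crop (135,210), picture (265,189)). This is the pack meant. The orange one at (289,243) is loose on the bench and is the look-alike. The reader's bay is empty, with its mouth at about (384,176).

```bash
cat >> h.py <<'E'
def axes():
    s=ctrl.sense(); w,x,y,z=s["ee_rot"]
    from scipy.spatial.transform import Rotation as R
    return s, R.from_quat([x,y,z,w])
def plan(target,yaw,n,start=None):
    """rows to bring TCP to target with tool y at world angle yaw (mod pi); first turns evenly"""
    s,r=axes(); M=r.as_matrix(); p=np.array(s["eef_pos"]) if start is None else np.array(start)
    a=np.arctan2(M[1,1],M[0,1]); dy=(yaw-a+np.pi/2)%np.pi-np.pi/2
    D=np.array(target)-p; t=-dy/n; out=[]
    for i in range(n):
        b=a+dy*i/n; yv=np.array([np.cos(b),np.sin(b),0]); zv=np.array([0,0,-1.]); xv=np.cross(yv,zv)
        st=D/n; out.append([st@xv/1000,st@yv/1000,st@zv/1000,t])
    print("; ".join(" ".join(f"{v:.4f}" for v in o) for o in out), "| dyaw",dy,"a",a)
E
python3 - <<'E'
from h import *
np.set_printoptions(precision=3,suppress=True)
d=viewer.capture("wrist"); s,r=axes(); P=np.array(d["pose"])
print(r.as_matrix().T@(P[:3,3]-s["eef_pos"])); print(r.as_matrix().T@P[:3,:3],d["vertical_fov"])
t=viewer.capture("top")
# cradle top corners px (crop/5.4 + 240,150), z=52 
for u,v in [(40,172),(190,122),(268,322),(118,376),(100,335),(250,285)]: print("cr",ray(t,u/5.4+240,v/5.4+150,52))
for u,v in [(510,85),(655,78),(668,237),(522,245)]: print("bay",ray(t,(u-378)/5.4+330,v/5.4+145,60))
plan([500,150,260],np.pi/2+.33,10)
E
```

```text
[  75.974   -0.766 -143.749]
[[ 0.    -0.954 -0.299]
 [ 1.     0.    -0.   ]
 [ 0.    -0.299  0.954]] 70.44293530631795
cr [584.973 210.275  52.   ]
cr [613.502 122.824  52.   ]
cr [494.897  77.073  52.   ]
cr [464.618 163.425  52.   ]
cr [488.565 174.084  52.   ]
cr [516.631  87.511  52.   ]
bay [ 645.992 -126.95    60.   ]
bay [ 648.864 -210.964   60.   ]
bay [ 554.945 -215.677   60.   ]
bay [ 551.433 -131.923   60.   ]
-0.0380 -0.0167 -0.0029 -0.0794; -0.0366 -0.0197 -0.0029 -0.0794; -0.0349 -0.0225 -0.0029 -0.0794; -0.0330 -0.0252 -0.0029 -0.0794; -0.0309 -0.0277 -0.0029 -0.0794; -0.0286 -0.0301 -0.0029 -0.0794; -0.0261 -0.0323 -0.0029 -0.0794; -0.0235 -0.0342 -0.0029 -0.0794; -0.0207 -0.0360 -0.0029 -0.0794; -0.0178 -0.0375 -0.0029 -0.0794 | dyaw 0.7938053412321331 a 1.1069909855627635
```

```bash
python3 -m pendant '-0.038 -0.017 -0.003 -0.08; -0.037 -0.020 -0.003 -0.08; -0.035 -0.023 -0.003 -0.08; -0.033 -0.025 -0.003 -0.08; -0.031 -0.028 -0.003 -0.08; -0.029 -0.030 -0.003 -0.08; -0.026 -0.032 -0.003 -0.08; -0.024 -0.034 -0.003 -0.08; -0.021 -0.036 -0.003 -0.08; -0.018 -0.038 -0.003 -0.08' 1 && python3 -m pendant '0 0 0 0; 0 0 0 0'
python3 - <<'E'
from h import *
d=snap("wrist","w1",(60,0,580,400),1.5)
for q in ["pack","pads","tab_left","charger"]:
    for r in models.boxes_of("wrist",q): print(q,r,proj(d,r["at"]))
import json; json.dump({k:(np.array(d[k]).tolist() if k!='color' else 0) for k in d},open("w1.json","w"))
E
```

```text
time_s: 1.6
eef_pos: [503.4, 148.7, 261.4]
ee_rot: [0.0, -0.169, 0.986, 0.0]
force: [-0.2, -0.2, 0.7]
grip_width: 1.001
grip_force: 0.0
time_s: 1.85
eef_pos: [502.2, 150.2, 261.1]
ee_rot: [-0.0, -0.167, 0.986, 0.0]
force: [-1.2, 0.2, 0.2]
grip_width: 1.003
grip_force: 0.0
pack {'at': [392.8, 87.0, 63.0], 'p': 0.65} (np.float64(297.84290221548804), np.float64(67.88396666954785))
pack {'at': [555.8, 154.8, 72.1], 'p': 0.56} (np.float64(308.5784543705829), np.float64(220.3642842795536))
pads {'at': [551.0, 155.6, 73.7], 'p': 0.78} (np.float64(310.37413393267497), np.float64(217.62913586235896))
pads {'at': [393.5, 88.2, 59.3], 'p': 0.63} (np.float64(298.90239678334774), np.float64(69.42637270916106))
tab_left {'at': [408.5, 68.4, 55.2], 'p': 0.71} (np.float64(278.49487876680007), np.float64(77.30032970533024))
tab_left {'at': [537.9, 180.9, 75.9], 'p': 0.61} (np.float64(333.12454044730595), np.float64(215.1969265752608))
tab_left {'at': [553.7, -151.7, 49.0], 'p': 0.39} (np.float64(72.88398545505729), np.float64(135.05284470942289))
charger {'at': [518.8, 141.8, 50.7], 'p': 0.6} (np.float64(308.7502710147743), np.float64(185.89475294474505))
```

View pics/w1.png

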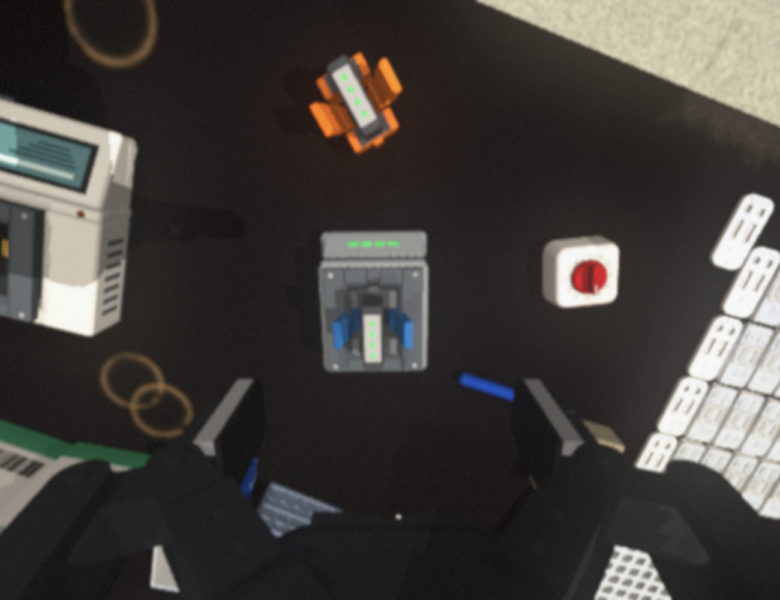

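The wrist view shows the grey cradle square to the gripper (top face from crop (319,262) to (428,371)), its lamps facing the robot. The pack fin is at (373,335) with a blue tab each side, and the orange look-alike is at (358,100).

Run:
```python
from h import *
np.set_printoptions(precision=1,suppress=True)
d=viewer.capture("wrist")
g=lambda u,v,z: ray(d,u/1.5+60,v/1.5,z)[:2]
C=[g(319.5,263,52),g(428,263,52),g(428,371,52),g(323,371,52)]; print(*C)
print("front low",g(321,233,25),g(426,233,25))
for a,b in [(0,3),(1,2)]: e=C[b]-C[a]; print("yaw x",np.arctan2(e[1],e[0]),np.hypot(*e))
for a,b in [(1,0),(2,3)]: e=C[b]-C[a]; print("yaw y",np.arctan2(-e[1],e[0])-0,np.hypot(*e))
print("fin",g(373,307,91.3),g(373,363,91.3))
print("tabs outer upper", g(337,330,86), g(409,328,86))
im=d["color"][170:255,265:350,::-1]; cv2.imwrite("pics/w2.png",cv2.resize(im,None,fx=7,fy=7,interpolation=cv2.INTER_CUBIC))
s,r=axes(); print(s["eef_pos"], np.arctan2(*r.as_matrix()[1::-1,1]))
t=viewer.capture("top")
fi=[(120,180),(148,245)]
```

```text
[520.6  94.7] [490.2 181.4] [584.5 217.5] [616.4 126.6]
front low [501.  86.] [470.  174.3]
yaw x 0.3211674003466239 100.90412343482546
yaw x 0.3657449070547401 100.92622783365611
yaw y 1.233368824070049 91.83026039012957
yaw y 1.2333167184792087 96.32848646164847
fin [530.2 147.2] [575.4 162.5]
tabs outer upper [559.9 126.5] [539.1 180.5]
[502.3 150.3 261.4] 1.907765403115254
```

View pics/w2.png

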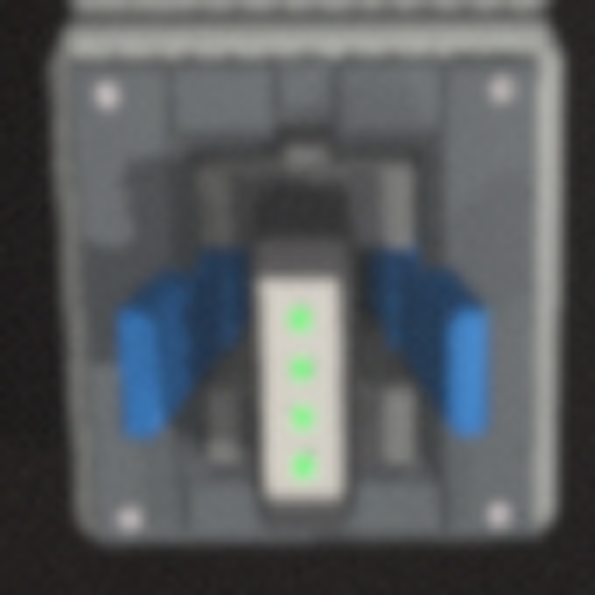

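The enlarged view shows the pack's fin label from (258,275) to (343,500) and the tops of the blue tabs at (140,372) and (467,372), symmetric about column 305.

Run:
```python
from h import *
np.set_printoptions(precision=1,suppress=True)
d=viewer.capture("wrist")
g=lambda u,v,z: ray(d,u/7+265,v/7+170,z)[:2]
print("fin ends",g(300,262,91.3),g(304,512,91.3),"label",g(300,275,91.3),g(304,500,91.3),"c",g(302,388,91.3))
T=[g(122,310,86.3),g(128,437,86.3),g(487,310,86.3),g(487,437,86.3)]; print(*T,"c",np.mean(T,0), np.hypot(*(T[0]-T[2])))
L=g(122,372,86.3);R=g(487,372,86.3);e=R-L; print("tab line",np.arctan2(e[1],e[0]),np.hypot(*e))
S=[g(107,95,52),g(502,90,52),g(130,518,52),g(498,515,52)]; print("screws",*S,np.mean(S,0))
t=viewer.capture("top"); G=lambda u,v,z: ray(t,u/5.4+240,v/5.4+150,z)[:2]
print("top: label",G(134,212,91.3),"tabs",(G(85,215,86.3)+G(185,195,86.3))/2)
c=np.array([554,155.5]); plan([c[0],c[1],150],1.913,4)
```

```text
fin ends [533.9 147.1] [577.1 162.5] label [536.  147.9] [574.9 161.7] c [555.2 154.7]
[553.8 121.6] [576.  129.5] [533.2 180.4] [555.2 188.6] c [554.5 155. ] 62.376917345012515
tab line 1.9079750729192284 63.003395370413344
screws [528.  106.4] [503.2 174.3] [607.9 135.5] [583.5 203.3] [555.7 154.9]
top: label [552.8 149.5] tabs [557.8 149.7]
-0.0126 -0.0030 0.0278 -0.0014; -0.0126 -0.0030 0.0278 -0.0014; -0.0126 -0.0030 0.0278 -0.0014; -0.0126 -0.0030 0.0278 -0.0014 | dyaw 0.005714374479818707 a 1.9072856255201813
```

```bash
python3 -m pendant '-0.013 -0.0033 0.028 0; -0.013 -0.0033 0.028 0; -0.013 -0.0033 0.028 0; -0.0125 -0.0033 0.028 0; 0 0 0 0; 0 0 0 0' 1 20
python3 - <<'E'
from h import *
d=snap("wrist","w3",(120,80,520,400),1.8)
plan([555,155,70],1.908,4)
s,r=axes(); print(proj(d,s["eef_pos"]),[proj(d,s["eef_pos"]+r.as_matrix()@np.array([0,y,-10])) for y in (-42,42)])
E
```

```text
time_s: 3.05
eef_pos: [555.7, 154.4, 150.5]
ee_rot: [0.001, -0.167, 0.986, -0.0]
force: [-0.7, -0.8, 0.3]
grip_width: 1.003
grip_force: 0.0
0.0001 0.0002 0.0202 -0.0002; 0.0001 0.0002 0.0202 -0.0002; 0.0001 0.0002 0.0202 -0.0002; 0.0001 0.0002 0.0202 -0.0002 | dyaw 0.0008189799705393686 a 1.9071810200294605
(np.float64(320.0520203923041), np.float64(255.4649549263058)) [(np.float64(241.01584047998958), np.float64(264.48306837216745)), (np.float64(399.28427920533244), np.float64(264.5128629295625))]
```

View pics/w3.png

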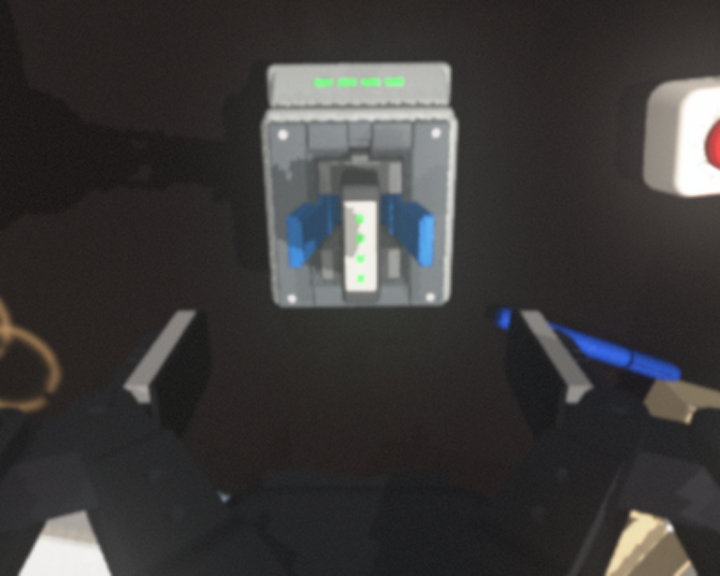

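The fingers (inner faces at columns 195 and 523) are centred on the pack (tabs at 290 and 433, label at (361,246)). I'll check the position along tool x, then go down.

```bash
python3 - <<'E'
from h import *
np.set_printoptions(precision=1,suppress=True)
d=viewer.capture("wrist"); g=lambda u,v,z: ray(d,u/1.8+120,v/1.8+80,z)
s,r=axes()
for n,p in dict(label=g(361,246,91.3),tabs=g(361.5,240,86.3),screws=(g(283,134,52)+g(435,132,52)+g(291,298,52)+g(431,296,52))/4).items(): print(n,p,r.as_matrix().T@(p-s["eef_pos"]))
E
python3 -m pendant '0 0 0.02 0; 0 0 0.02 0; 0 0 0.02 0; 0 0 0.018 0; 0 0 0.014 0; 0 0 0 0; 0 0 0 0' 1 20
```

```text
label [554.7 154.8  91.3] [ 1.   0.7 59.5]
tabs [553.8 154.7  86.3] [ 1.9  1.  64.5]
screws [555.2 154.7  52. ] [ 0.6  0.5 98.8]
time_s: 4.03
eef_pos: [556.0, 154.4, 58.2]
ee_rot: [0.001, -0.167, 0.986, -0.0]
force: [-0.3, 0.6, -0.8]
grip_width: 1.005
grip_force: 0.0
```

```bash
python3 -m pendant '0.001 0.0005 0 0; 0 0 0 0; 0 0 0 0; 0 0 0 0' 0.74 20; python3 -m pendant '0 0 -0.001 0; 0 0 0 0; 0 0 0 0' 0.62 20
```

```text
time_s: 4.53
eef_pos: [554.6, 154.5, 57.5]
ee_rot: [0.0, -0.167, 0.986, -0.0]
force: [-0.7, 0.8, 2.9]
grip_width: 0.742
grip_force: 1.8
time_s: 4.9
eef_pos: [554.6, 154.5, 58.4]
ee_rot: [0.0, -0.167, 0.986, -0.0]
force: [-0.1, 0.1, 3.0]
grip_width: 0.623
grip_force: 2.8
```

```bash
python3 -m pendant '0 0 -0.0015 0; 0 0 0 0; 0 0 0 0' 0.54 20; python3 -m pendant '0 0 -0.0015 0; 0 0 0 0; 0 0 0 0' 0.46 20;python3 -m pendant '0 0 -0.001 0; 0 0 0 0; 0 0 0 0' 0.38 20
```

```text
time_s: 5.28
eef_pos: [554.5, 154.5, 59.8]
ee_rot: [0.0, -0.167, 0.986, -0.0]
force: [0.3, -0.8, 4.0]
grip_width: 0.542
grip_force: 3.3
time_s: 5.65
eef_pos: [554.5, 154.5, 61.3]
ee_rot: [0.0, -0.167, 0.986, -0.0]
force: [0.6, 0.2, 3.8]
grip_width: 0.461
grip_force: 3.8
time_s: 6.02
eef_pos: [554.5, 154.5, 62.3]
ee_rot: [0.0, -0.167, 0.986, 0.0]
force: [0.3, 0.8, 3.8]
grip_width: 0.396
grip_force: 21.5
```

```bash
python3 -m pendant '0 0 0 0; 0 0 -0.001 0; 0 0 -0.001 0; 0 0 -0.001 0; 0 0 0 0' 0.3 40; python3 -m pendant '0 0 -0.003 0; 0 0 -0.003 0; 0 0 0 0'
```

```text
time_s: 6.65
eef_pos: [554.4, 154.5, 65.3]
ee_rot: [-0.0, -0.167, 0.986, 0.0]
force: [0.4, 1.6, 2.8]
grip_width: 0.37
grip_force: 41.4
time_s: 7.02
eef_pos: [554.3, 154.3, 71.3]
ee_rot: [-0.0, -0.167, 0.986, -0.0]
force: [0.6, 0.3, 1.0]
grip_width: 0.373
grip_force: 41.3
```

```bash
python3 -m pendant '0 0 -0.005 0; 0 0 -0.006 0; 0 0 -0.006 0; 0 0 0 0'; python3 -m pendant '0 0 -0.015 0; 0 0 -0.02 0; 0 0 -0.025 0; 0 0 -0.025 0; 0 0 -0.025 0; 0 0 0 0; 0 0 0 0'
python3 - <<'E'
from h import *
d=snap("wrist","w4",(120,80,520,400),1.5)
E
```

```text
time_s: 7.52
eef_pos: [554.7, 154.5, 88.9]
ee_rot: [0.0, -0.167, 0.986, -0.0]
force: [0.6, -0.4, -1.2]
grip_width: 0.371
grip_force: 41.1
time_s: 8.4
eef_pos: [554.0, 154.4, 197.4]
ee_rot: [-0.001, -0.167, 0.986, 0.0]
force: [-1.0, -0.7, -1.6]
grip_width: 0.371
grip_force: 41.1
```

View pics/w4.png

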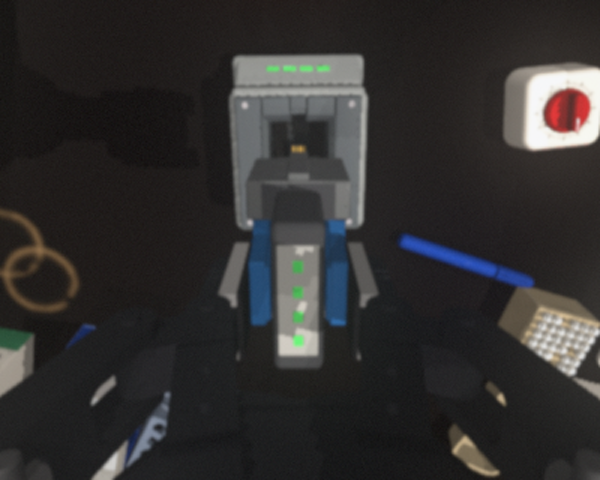

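The pack is held by its two tabs, squeezed in, and the cradle below is empty. Next I'll go over the far side of the reader so the bay shows in front of the pack.

Run:
```python
from h import *
plan([650,-168,205],np.pi/2+.04,9)
```

```text
0.0017 -0.0373 -0.0009 0.0329; 0.0005 -0.0374 -0.0009 0.0329; -0.0007 -0.0374 -0.0009 0.0329; -0.0019 -0.0373 -0.0009 0.0329; -0.0032 -0.0372 -0.0009 0.0329; -0.0044 -0.0371 -0.0009 0.0329; -0.0056 -0.0370 -0.0009 0.0329; -0.0068 -0.0368 -0.0009 0.0329; -0.0080 -0.0365 -0.0009 0.0329 | dyaw -0.29619212681982354 a 1.9069884536147201
```

```bash
python3 -m pendant '0.002 -0.037 -0.001 0.033; 0.001 -0.037 -0.001 0.033; -0.001 -0.037 -0.001 0.033; -0.002 -0.037 -0.001 0.033; -0.003 -0.037 -0.001 0.033; -0.0045 -0.037 -0.001 0.033; -0.0055 -0.037 -0.001 0.033; -0.007 -0.037 -0.001 0.033; -0.008 -0.0365 -0.001 0.033; 0 0 0 0'; python3 -m pendant '0 0 0 0; 0 0 0 0'
python3 - <<'E'
from h import *
d=snap("wrist","w5",(120,80,520,400),2)
for q in ["reader"]:
    for r in models.boxes_of("wrist",q): print(q,r)
E
```

```text
time_s: 9.7
eef_pos: [649.3, -169.0, 205.4]
ee_rot: [-0.001, -0.018, 1.0, 0.0]
force: [1.0, 0.7, -2.5]
grip_width: 0.375
grip_force: 41.1
time_s: 9.95
eef_pos: [649.4, -165.6, 207.1]
ee_rot: [-0.0, -0.02, 1.0, 0.0]
force: [-0.3, -0.3, -2.3]
grip_width: 0.373
grip_force: 41.1
reader {'at': [562.0, -170.2, 50.4], 'p': 0.92}
reader {'at': [549.4, 115.1, 32.8], 'p': 0.72}
reader {'at': [554.1, -384.3, 37.9], 'p': 0.21}
```

View pics/w5.png

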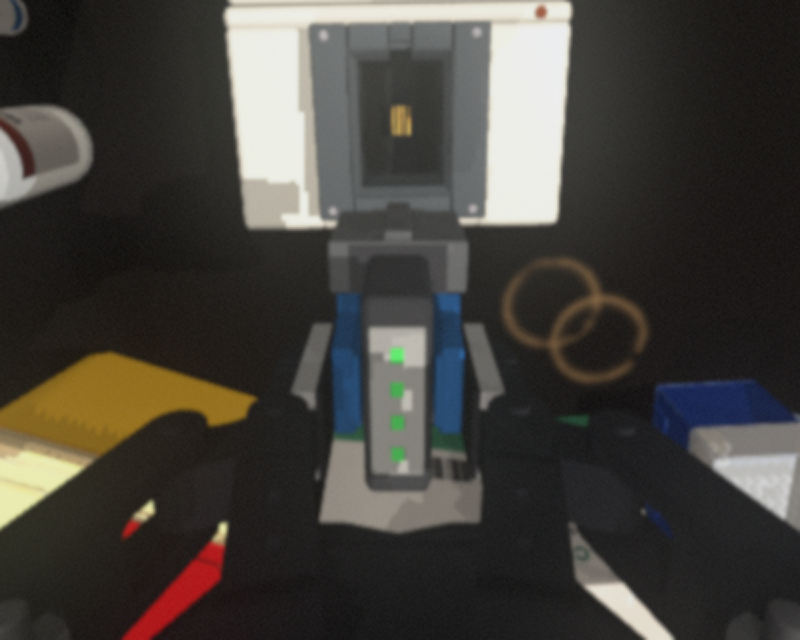

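The view shows the empty bay with flange screws at (323,35), (477,32), (333,211) and (473,208), and the gold contacts at (401,121). The key slot is at (400,35) on the front side, and the held pack's rib at (397,210) faces the same way.

Run:
```python
from h import *
from scipy.optimize import least_squares
np.set_printoptions(precision=2,suppress=True)
d=viewer.capture("wrist"); s,r=axes(); M=r.as_matrix()
im=d["color"]; 
def px(u,v): return np.array([u/2+120,v/2+80])
S=np.array([px(323,35),px(477,32),px(333,211),px(473,208)])
# refine screws: bright centroid in 9x9
gimg=cv2.cvtColor(im,cv2.COLOR_RGB2GRAY).astype(float)
for i,(u,v) in enumerate(S):
    a,b=int(round(u)),int(round(v)); w=gimg[b-4:b+5,a-4:a+5]; w=np.clip(w-np.percentile(w,75),0,None); yy,xx=np.mgrid[b-4:b+5,a-4:a+5]
    S[i]=[(w*xx).sum()/w.sum(),(w*yy).sum()/w.sum()]
print(S)
Q=np.array([[-42.5,-36],[-42.5,36],[42.5,-36],[42.5,36]])
def res(p,hz=None):
    x,y,z,t=p; c,n=np.cos(t),np.sin(t)
    return np.concatenate([np.array(proj(d,[x+c*a-n*b,y+n*a+c*b,z]))-q for (a,b),q in zip(Q,S)])
o=least_squares(res,[600,-170,62,.04]); print("free",o.x,o.fun)
for z in (62,65,68):
    o2=least_squares(lambda p:res([p[0],p[1],z,p[2]]),[600,-170,.04]); print(z,o2.x,np.abs(o2.fun).max())
# reader outline, z=52 back edge & front ridge
for u,v in [(226,22),(570,18),(559,222),(246,228)]: print("rd",ray(d,*px(u,v),52))
# pack edges
f=200/np.tan(np.radians(d["vertical_fov"])/2); P=np.array(d["pose"])
for a,b,v,w in [(331,468,242,40),(340,460,212,40),(340,460,212,34)]:
    dep=f*w/((b-a)/2); u,vv=px((a+b)/2,v); q=np.array([(u-d["cx"])/f*dep,(vv-d["cy"])/f*dep,dep]); print(w,M.T@(P[:3,:3]@q+P[:3,3]-s["eef_pos"]))
# alt: ray hit at tool x=+30 (front-top edge)
for v in (242,212):
  u,vv=px(399,v); rd=M.T@P[:3,:3]@np.array([(u-d["cx"])/f,(vv-d["cy"])/f,1]); oo=M.T@(P[:3,3]-s["eef_pos"])
  for X in (28,30,32): k=(X-oo[0])/rd[0]; print("v",v,"X",X,oo+rd*k)
print(s["eef_pos"],np.arctan2(M[1,1],M[0,1])-np.pi/2)
```

```text
[[281.5   97.01]
 [358.41  95.53]
 [285.04 188.12]
 [355.99 184.77]]
free [ 601.24 -166.98   73.1     0.06] [-1.    0.31  0.21  0.31  0.31 -1.4   0.56  0.72]
62 [ 602.01 -166.88    0.06] 3.3179528134709813
65 [ 601.8  -166.91    0.06] 2.815483829227162
68 [ 601.59 -166.94    0.06] 2.301518540170008
rd [ 556.03 -254.9    52.  ]
rd [547.31 -85.69  52.  ]
rd [651.03 -77.99  52.  ]
rd [ 661.41 -249.16   52.  ]
40 [27.34 -0.04 14.23]
40 [29.94  0.23 39.6 ]
34 [36.91  0.08 12.1 ]
v 242 X 28 [28.   -0.19 12.12]
v 242 X 30 [30.   -0.21  5.67]
v 242 X 32 [32.   -0.24 -0.77]
v 212 X 28 [28.   -0.07 47.24]
v 212 X 30 [30.   -0.1  39.35]
v 212 X 32 [32.   -0.13 31.46]
[ 649.54 -165.96  207.45] 0.040232161421511536
```

```bash
python3 -m pendant '0.016 0.0003 0 -0.018; 0.016 0.0003 0 0; 0.0165 0.0003 0.01 0; 0 0 0.02 0; 0 0 0.025 0; 0 0 0.025 0; 0 0 0 0; 0 0 0 0'
python3 - <<'E'
from h import *
s,r=axes(); M=r.as_matrix(); print(s["eef_pos"],np.arctan2(M[1,1],M[0,1])-np.pi/2, s["force"],s["wrist_torque"])
viewer.capture("wrist")
d=snap("wrist","w6",(180,60,460,340),2.5)
E
```

```text
time_s: 11.1
eef_pos: [601.6, -168.4, 128.6]
ee_rot: [0.001, -0.029, 1.0, -0.0]
force: [1.0, -1.4, -1.0]
grip_width: 0.368
grip_force: 41.1
[ 601.57432165 -168.38446547  128.58330052] 0.05743375185084609 [ 0.95242633 -1.39910601 -0.99981998] [-0.04241489  0.07898603 -0.01763227]
```

View pics/w6.png

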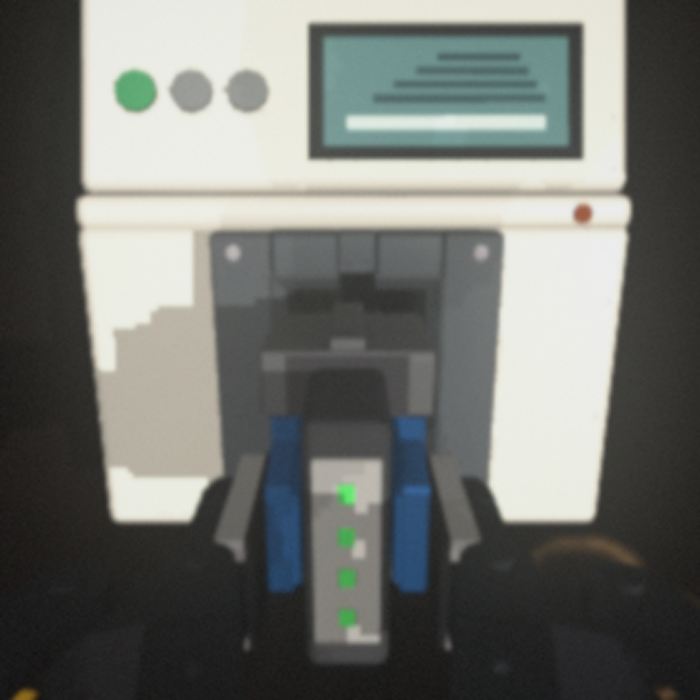

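Pack centre is at column 348 and its rib at (347,345). The bay's key slot and screws are centred on column 357, so the pack needs a small shift toward +tool y.

Run:
```python
from h import *
np.set_printoptions(precision=2,suppress=True)
d=viewer.capture("wrist"); s,r=axes(); M=r.as_matrix(); print(d["cx"],s["eef_pos"])
g=lambda u,v,z: M.T@(ray(d,u/2.5+180,v/2.5+60,z)-s["eef_pos"])
for z in (62,66): print(z,"screws",g(233,252,z),g(481,252,z),"slot",g(357,250,z), "flange",g(211,235,z),g(502,235,z))
print("pack top edge",g(262,353,128.6-4),g(435,353,128.6-4),"label",g(312,460,159),g(382,460,159),g(312,640,159),g(382,640,159))
print("reader ridge",g(80,212,55),g(629,212,55))
```

```text
318.48321708506734 [ 601.52 -168.41  128.5 ]
62 screws [ 42.28 -34.71  66.46] [42.32 39.16 66.39] slot [42.89  2.23 66.43] flange [ 47.32 -40.98  66.46] [47.36 45.08 66.38]
66 screws [ 42.93 -34.07  62.46] [42.97 38.4  62.39] slot [43.53  2.17 62.43] flange [ 47.87 -40.22  62.46] [47.91 44.2  62.38]
pack top edge [ 30.28 -19.37   3.87] [30.3  18.46  3.83] label [ 21.26  -6.97 -30.53] [ 21.27   5.36 -30.54] [-16.84  -7.51 -30.46] [-16.82   5.96 -30.47]
reader ridge [ 53.26 -81.59  73.49] [53.34 84.55 73.33]
```

```bash
python3 -m pendant '0.0007 0.0024 0 0; 0 0 0.005 0; 0 0 0.005 0; 0 0 0 0; 0 0 0 0'; python3 -m pendant '0 0 0.002 0; 0 0 0.002 0; 0 0 0 0'; python3 -m pendant '0 0 0.002 0; 0 0 0 0';python3 -m pendant '0 0 0.002 0; 0 0 0 0'
```

```text
time_s: 11.88
eef_pos: [600.3, -166.0, 117.3]
ee_rot: [0.0, -0.029, 1.0, -0.0]
force: [-0.1, 1.1, -1.8]
grip_width: 0.368
grip_force: 41.1
time_s: 12.25
eef_pos: [600.1, -165.9, 113.1]
ee_rot: [-0.0, -0.029, 1.0, 0.0]
force: [0.3, -0.2, -2.2]
grip_width: 0.369
grip_force: 41.1
time_s: 12.5
eef_pos: [600.2, -165.9, 111.1]
ee_rot: [-0.0, -0.029, 1.0, 0.0]
force: [0.5, 1.5, -2.1]
grip_width: 0.373
grip_force: 41.1
time_s: 12.75
eef_pos: [600.2, -165.9, 109.1]
ee_rot: [-0.0, -0.029, 1.0, 0.0]
force: [0.5, 0.6, -1.5]
grip_width: 0.372
grip_force: 41.1
```

```bash
for i in 1; do python3 -m pendant '0 0 0.0015 0; 0 0 0 0' ; python3 -m pendant '0 0 0.0015 0; 0 0 0 0'; python3 -m pendant '0 0 0.0015 0; 0 0 0 0'; done | grep -E "eef|force"
```

```text
eef_pos: [600.2, -165.9, 107.6]
force: [0.1, 0.3, -2.3]
grip_force: 41.1
eef_pos: [600.2, -165.9, 106.1]
force: [-0.3, -0.1, -1.7]
grip_force: 41.1
eef_pos: [600.2, -165.9, 104.6]
force: [0.2, -0.2, -1.3]
grip_force: 41.1
```

```bash
(python3 -m pendant '0 0 0.0015 0; 0 0 0 0' ; python3 -m pendant '0 0 0.0015 0; 0 0 0 0'; python3 -m pendant '0 0 0.0015 0; 0 0 0 0'; python3 -m pendant '0 0 0.0015 0; 0 0 0 0') | grep -E "eef|force"
```

```text
eef_pos: [600.2, -165.9, 103.1]
force: [0.4, -0.9, -2.2]
grip_force: 41.1
eef_pos: [600.2, -165.9, 101.6]
force: [0.2, -0.9, -1.8]
grip_force: 41.1
eef_pos: [600.2, -165.9, 100.2]
force: [0.1, 0.0, -2.2]
grip_force: 41.1
eef_pos: [600.2, -165.9, 98.7]
force: [0.5, -0.2, -2.2]
grip_force: 41.1
```

```bash
(python3 -m pendant '0 0 0.002 0; 0 0 0.002 0; 0 0 0 0' ; python3 -m pendant '0 0 0.002 0; 0 0 0.002 0; 0 0 0 0'; python3 -m pendant '0 0 0.002 0; 0 0 0 0';python3 -m pendant '0 0 0.002 0; 0 0 0 0') | grep -E "time|eef|force"
```

```text
time_s: 14.88
eef_pos: [600.1, -165.9, 94.6]
force: [-0.4, 0.4, -1.7]
grip_force: 41.1
time_s: 15.25
eef_pos: [600.1, -165.9, 90.6]
force: [0.2, 0.3, -2.0]
grip_force: 41.1
time_s: 15.5
eef_pos: [600.1, -165.9, 88.6]
force: [0.8, 0.4, -1.4]
grip_force: 41.1
time_s: 15.75
eef_pos: [600.1, -165.9, 86.6]
force: [0.0, -1.0, -2.1]
grip_force: 41.1
```

```bash
(python3 -m pendant '0 0 0.002 0; 0 0 0 0' ; python3 -m pendant '0 0 0.002 0; 0 0 0 0'; python3 -m pendant '0 0 0.0015 0; 0 0 0 0';python3 -m pendant '0 0 0.0015 0; 0 0 0 0') | grep -E "time|eef|force"
```

```text
time_s: 16.0
eef_pos: [600.4, -166.0, 85.0]
force: [-0.2, 0.4, 0.6]
grip_force: 41.3
time_s: 16.25
eef_pos: [600.3, -166.0, 82.9]
force: [0.1, 0.1, 1.2]
grip_force: 41.4
time_s: 16.5
eef_pos: [600.3, -166.0, 81.3]
force: [0.4, 0.4, 3.0]
grip_force: 41.4
time_s: 16.75
eef_pos: [600.3, -166.0, 79.8]
force: [0.2, -0.5, 2.9]
grip_force: 41.5
```

```bash
(python3 -m pendant '0 0 0.0015 0; 0 0 0 0' ; python3 -m pendant '0 0 0.001 0; 0 0 0 0'; python3 -m pendant '0 0 0.001 0; 0 0 0 0') | grep -E "time|eef|force"
```

```text
time_s: 17.0
eef_pos: [600.3, -166.0, 78.3]
force: [0.8, 0.5, 3.5]
grip_force: 41.5
time_s: 17.25
eef_pos: [600.3, -166.0, 77.3]
force: [-0.1, 0.8, 3.9]
grip_force: 41.5
time_s: 17.5
eef_pos: [600.3, -166.0, 76.3]
force: [0.4, 0.6, 3.7]
grip_force: 41.5
```

```bash
(python3 -m pendant '0 0 0.0007 0; 0 0 0 0' ; python3 -m pendant '0 0 0.0007 0; 0 0 0 0'; python3 -m pendant '0 0 0.0007 0; 0 0 0 0') | grep -E "time|eef|force"
```

```text
time_s: 17.75
eef_pos: [600.4, -166.0, 75.9]
force: [-1.2, -0.7, 7.0]
grip_force: 41.7
time_s: 18.0
eef_pos: [600.5, -166.0, 75.7]
force: [-1.3, 0.2, 8.9]
grip_force: 41.9
time_s: 18.25
eef_pos: [600.6, -166.1, 75.5]
force: [-3.2, 0.7, 12.1]
grip_force: 42.1
```

```bash
(python3 -m pendant '0 0 0.0005 0; 0 0 0 0' 0.41 20; python3 -m pendant '0 0 0.0005 0; 0 0 0 0' 0.44;  python3 -m pendant '0 0 0.001 0; 0 0 0 0' 0.48) | grep -E "time|eef|force|width"
```

```text
time_s: 18.5
eef_pos: [600.7, -165.9, 74.8]
force: [-1.1, 1.6, 10.9]
grip_width: 0.412
grip_force: 8.4
time_s: 18.75
eef_pos: [600.4, -166.0, 73.5]
force: [0.0, 0.2, 5.6]
grip_width: 0.439
grip_force: 4.0
time_s: 19.0
eef_pos: [600.3, -165.9, 72.3]
force: [-0.9, -0.7, 5.2]
grip_width: 0.482
grip_force: 3.7
```

```bash
(python3 -m pendant '0 0 0.0005 0; 0 0 0 0' 0.53; python3 -m pendant '0 0 0.0005 0; 0 0 0 0' 0.6;  python3 -m pendant '0 0 0 0; 0 0 0 0; 0 0 0 0' 0.8;  python3 -m pendant '0 0 0 0; 0 0 0 0; 0 0 0 0' 1) | grep -E "time|eef|force|width"
```

```text
time_s: 19.25
eef_pos: [600.2, -165.9, 71.6]
force: [0.3, 1.0, 3.1]
grip_width: 0.529
grip_force: 3.3
time_s: 19.5
eef_pos: [600.2, -165.9, 71.1]
force: [0.8, 0.5, 3.9]
grip_width: 0.596
grip_force: 2.9
time_s: 19.88
eef_pos: [600.0, -165.9, 70.9]
force: [-0.5, -0.8, 0.1]
grip_width: 0.804
grip_force: 0.0
time_s: 20.25
eef_pos: [600.2, -165.9, 71.2]
force: [0.5, 0.5, 0.3]
grip_width: 1.0
grip_force: 0.0
```

Released. Now I'll back off straight up and check.

```bash
python3 -m pendant '0 0 -0.015 0; 0 0 -0.02 0; 0 0 -0.025 0; 0 0 -0.025 0; 0 0 -0.025 0; 0 0 0 0; 0 0 0 0; 0 0 0 0'
python3 - <<'E'
from h import *
d=snap("wrist","w7",(180,80,460,300),2.8)
E
```

```text
time_s: 21.25
eef_pos: [599.9, -165.8, 180.2]
ee_rot: [-0.001, -0.029, 1.0, 0.0]
force: [0.2, 0.6, 0.8]
grip_width: 1.0
grip_force: 0.0
```

View pics/w7.png

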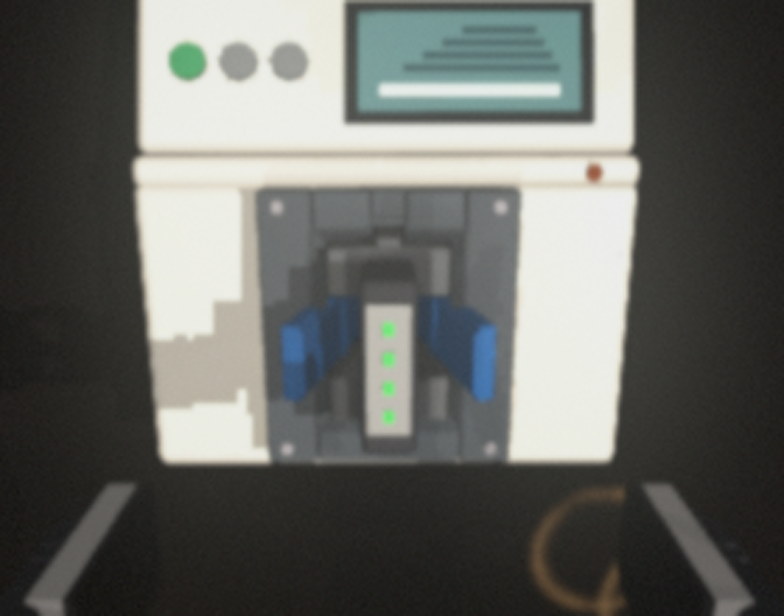

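The pack stands in the bay with both blue tabs sprung out (290,360) and (483,360), and its label is at (388,370). I'll check its height against the latched view from the cradle.

Run:
```python
from h import *
from scipy.optimize import least_squares
np.set_printoptions(precision=2,suppress=True)
d=viewer.capture("wrist"); s,r=axes(); M=r.as_matrix()
k=2.8; P=lambda u,v: (u/k+180,v/k+80)
g=lambda u,v,z: M.T@(ray(d,*P(u,v),z)-s["eef_pos"])
for F in (64,66,68):
    S=[g(277,207,F),g(501,207,F),g(288,450,F),g(490,449,F)]; print(F,"spacing",(S[1]-S[0])[1],(S[3]-S[2])[1],(S[0]-S[2])[0],(S[1]-S[3])[0],"c",np.mean(S,0)[:2])
    for h in (0,5,8):
        z=F+39.3+h; L=[g(388,305,z),g(388,437,z)]; T=[g(283,360,z-5),g(495,360,z-5)]
        print("  h",h,"label len",(L[0]-L[1])[0],"c",np.mean(L,0)[:2]-np.mean(S,0)[:2],"tab span",(T[1]-T[0])[1])
```

```text
64 spacing 73.12011941914864 72.50865811055341 86.81147322417712 86.4334377935864 c [-2.54 -0.45]
  h 0 label len 41.338685791702915 c [-0.02 -0.35] tab span 63.72350406724068
  h 5 label len 40.402984852003094 c [ 1.77 -0.36] tab span 62.313048535016634
  h 8 label len 39.84156428818312 c [ 2.84 -0.36] tab span 61.46677521568223
66 spacing 72.55808257853872 71.9513212592866 86.14419797179521 85.76906830559244 c [-1.93 -0.45]
  h 0 label len 40.96440541582306 c [ 0.09 -0.35] tab span 63.15932185435109
  h 5 label len 40.02870447612311 c [ 1.88 -0.35] tab span 61.74886632212705
  h 8 label len 39.46728391230315 c [ 2.95 -0.35] tab span 60.902593002792614
68 spacing 71.99604573792878 71.39398440801983 85.4769227194133 85.10469881759836 c [-1.32 -0.45]
  h 0 label len 40.59012503994296 c [ 0.19 -0.35] tab span 62.59513964146146
  h 5 label len 39.65442410024314 c [ 1.98 -0.35] tab span 61.18468410923744
  h 8 label len 39.09300353642328 c [ 3.06 -0.35] tab span 60.338410789902994
```

All three measures (tab span 63 mm, label length 41 mm, label offset about 0) match the latched height, not the popped-up one. Handing in.

```bash
python3 -c "
from rig import ctrl
print(ctrl.finish_job())"
```

```text
the job is handed in; nothing more can be done
None
```

The battery pack is in the reader's bay with both tabs sprung out; camera measurements match the latched height (I did no pull test), nothing else on the bench was touched, and the job was handed in at about 21 s.

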